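# Date-stamp the delivery note

### The arm

A 6-joint arm with a two-finger parallel gripper is mounted at the origin on a cart in front of the work surface, level with it; the furniture and walls round the work are solid. World frame = base frame: x ahead of the robot, y to its left, z up, the work surface at z = 0. Lengths are in m, angles in rad, forces in N, time in s.
With the tool pointing down it reaches from about 0.35 to 0.775 m from the base axis. Payload 5.5 kg.
Tool frame: the origin (TCP) lies at the very end of the fingers, on their centre line; the grasp point (between the pads) lies 19 mm behind it; z points along the fingers, y is the line along which they close (so a half turn about z gives the same grasp; the last joint's range is limited). The gripper opens to 85 mm and grips with 20 to 120 N. Pads are 22 mm wide; open, the fingers measure 114 mm over their backs; the gripper's body (76 mm by 85 mm) begins 54 mm behind the grasp point. The pads swing forward as they close: fully open they stand 13 mm farther back than shut.
Start: joints at [-1.44, 0.313, 0.046, 1.304, 0, 1.431], TCP at [0.154, -0.554, 0.231] pointing down, gripper open.
Joint ranges: [-2.76, 2.76], [-0.86, 1.69], [-1.03, 1.26], [-2.2, 2.34], [-1.47, 1.5], [-3.14, 3.14]. Speed limits (rad/s): [2.57, 2.57, 3.14, 3.14, 3.14, 3.14].

### API

Orientations are given as a unit quaternion [w, x, y, z].
In Python, from workcell import env, cams, ticket, spotter gives the robot as it stands.
- The arm moves only by the tool jog_arm, never from a script. Its argument "increments" is a list that holds one entry, the list of rows, each a list of 7 numbers: the shift along the tool's x, y, z in units of 0.25 m (1.0 is 0.25 m), then the turn, a rotation vector about the tool's x, y, z in units of 180 degrees (1.0 is 180 degrees), then the closure in counts, from 0 (fully open) to 255 (shut). A call has 1 to 20 rows; each row shifts and turns the commanded pose from where the row before left it, along the tool's axes as they then stand; what a row does not reach is not made up. A row lasts 1/10 s, in which the tool goes at most 50 mm and 8.59 degrees, less where a joint would pass 70% of its speed; a pose out of reach is approached as far as the arm can. A call with a number of a shift or a turn outside -1 to 1 is refused whole. A call with a gripper value outside its range is refused whole. The fingers move at their own pace and stop on an object; "force" is the grip in N (left out, the last holds). Time passes only in rows, so rows that do not move let the fingers close. It gives the time, the measured TCP pose, the force, the opening and the grip force at its end, in the units of the state.
- env.get_state(): the state, without advancing time (a new reading comes with each control period).
- cams.read_camera(name): name is "scene" or "top" or "wrist"; returns a dict with "pixels" (400x640x3 uint8, red, green, blue), "fx", "fy", "cx", "cy" (pixels), "k1" (the pictures are not rectified: a ray, as slopes to the right and down, at radius r is drawn at 1 + k1 r^2 times it, then the intrinsics apply), "xyz" and "attitude" of the camera in the world; the wrist camera has in their place "mount" (4x4, takes a point from camera to tool coordinates, whose origin is the TCP and whose axes are the flange's). Camera axes: x right, y down, z forward; pixel columns grow to the right and rows downward; lengths in m; the calibration is good to about 2 mm. A picture is of the moment at which its call begins: read the wrist's pose just before it. There is no depth.
- ticket.hand_in(): hands the job in; it is judged then, once.
Trained networks look in the newest picture that a camera, given by its name, has taken for a name from the list of things; names that differ only in an ending like _2 or _b are one class to them, and where a whole thing is asked for, a point or a joint stands for the part that bears it (a point fixed in the world has none). Each returns a list of dicts, best first, with "conf" (0 to 1); they miss things now and then, are a little off and sometimes report something else, mostly with a low value. They report only what shows in the picture. A call takes as long as a camera call. They do not tell look-alikes from the thing itself.
- spotter.find_in(target, camera): "uv" ([column, row] in pixels, amid what is visible of it).
- spotter.cut_out(target, camera): "region" (400x640 bool, what is visible of it) and "uv" ([column, row] in pixels, amid what is visible of it).
- spotter.landmark_of(target, camera): "uv" ([column, row] in pixels: a listed point, or the origin of a listed thing).
The state is a dict: "clock": time; "joint_pos": joint angles; "qvel": joint speeds; "tau": joint torques, N m; "tcp_pos": TCP position; "orientation": TCP orientation; "wrist_force": force on the tool from outside, world axes, zero at the start; "ft_torque": the same for the moment, N m; "finger_gap": finger opening in m; "grip_force": force on a finger pad.
Only numpy, scipy, OpenCV 4.12 (cv2) and the standard library are available. Lean on these libraries where they do the work, as an engineer would, in place of code of your own. Each camera call takes 0.05 s, during which the arm holds its last target. There are 200 camera calls.

### The job

Date the delivery note on the clipboard: with the fingertips, push the self-inking stamp across the sheet, without gripping, lifting or tipping it, until it stands squarely in the large heavy-lined box at the top right of the form. Then press its head straight down to the stop to print, let it spring back up and withdraw, leaving the stamp standing there. Press the head nowhere but in that box, push with a light hand and do not shove the stamp while its head is down (a smeared print), and leave the wooden stamp, the glue stick and the tape roll beside the clipboard alone.

Things in the scene. Friction and masses are not known exactly. Their poses are not given: they have to be found in the camera images.
- clipboard: Brown clipboard, 325 x 232 mm, fixed on the table, with a white A4 form. Origin under its centre, on the table; x runs from the form's foot to its clip (away from the robot), y to the form's left, z up. The sheet's face is flat, 5 mm above the table, and free up to the steel clip, which covers x > 118 mm and stands up to 22 mm above the table.
- date_box (a point): Centre of the date box on the sheet's face: the large rectangle of 2 mm black lines at the form's top right, outer size 78 mm along x by 90 mm along y; axes as the clipboard's. It lies at x +66, y -50 mm from the clipboard's centre. All other rectangles on the form have thin lines.
- date_stamp: Self-inking stamp, loose, 0.11 to 0.18 kg, standing on the sheet below the date box: black frame 50 mm along its x, 42 mm along its y, 50 mm high, under a big rounded black head 58 x 46 mm, 66 to 93 mm above the sheet. Origin under its centre on the sheet, z up. Its x points along the form's y (left) within 0.3 rad and shall lie along it in the box. Head up, it slides without printing.
- push_wall (a point): On the stamp's flat side wall that faces the robot (its +y side, 21 mm from its centre), 35 mm above the sheet; wall 50 mm wide, 50 mm high. The head overhangs it by 2 mm (the end walls by 4), so lean the fingers 0.1 rad or more, tips ahead. Sliding takes about 0.5 N; pushed by the head it may tip. The end wall at -x is open below 34 mm, that at +x plain.
- date_stamp_head (a joint): Travel of the stamp's head straight down into the frame, in m: 0 up, 0.014 at the stop. A spring pushes it back: about 1 N starts it, 9 N holds it at the stop; let go, it comes back up to between 0 and 0.003 on its own.
- head_top (a point): Middle of the top of the stamp's head, 93 mm above the sheet with the head up; it goes down with the head. The top is gently domed.
- wood_stamp: Wooden hand stamp standing on the table beside the clipboard, foot 64 x 32 mm, 78 mm high with a turned knob, loose; origin under its foot. Leave alone.
- glue_stick: Glue stick standing on end on the table beside the clipboard, 26 mm across, 92 mm high, loose; origin under it. Leave alone.
- tape_roll: Roll of tape lying flat on the table beside the clipboard, 96 mm across, 45 mm high, loose; origin under it. Leave alone.
Things that resemble listed ones, but are neither listed nor needed, are in the scene too. What is meant by the date_stamp is not purple, and is the larger of those in its own colour.

How it is judged:
By the outcome, as a careful person would: the job done as asked, in the order asked, and still so for the second after the job is handed in, with the robot touching nothing.
It also fails if it takes over 64 s, if anything falls off the work surface, if the arm or the gripper's body presses on something with over 40 N, if the wrist force passes 120 N, or if a joint passes its speed limit or range.

## Working session

There is one attempt and no reset: what is moved stays moved. The work goes in short steps, Python scripts to look and compute and a tool call to move; the robot and the scene stay as the last step left them, time stands still between calls to the robot, and variables do not carry over. Pictures are saved under pics/ and viewed, at most 10 in all, crops included, and the job is handed in when it is done.

Besides the shell and the picture viewer there is one more tool, called after "Request:" as a command line: name --argument value ..., lists and objects as JSON in quotes. jog_arm: Moves the arm, as the interface text tells. Shifts and turns lie within -1 to 1; 1 stands for 0.25 m of shift or 180 degrees of turn. Its arguments: {"type":"object","properties":{"increments":{"type":"array"},"force":{"type":"number"}},"required":["increments"]}

```bash
ls; mkdir -p pics; python3 - <<'E'
from workcell import env,cams,spotter
import cv2,numpy as np
s=env.get_state();print({k:np.round(v,3) for k,v in s.items()})
ims=[]
for n in("top","scene"):
    c=cams.read_camera(n);cv2.imwrite(f"pics/{n}0.png",c["pixels"][:,:,::-1])
    print(n,{k:np.round(c[k],4).tolist() for k in c if k!="pixels"})
    for t in("date_stamp","clipboard","date_box","push_wall","head_top","wood_stamp","glue_stick","tape_roll"):
        print(t,[(np.round(d["uv"]).tolist(),round(d["conf"],2)) for d in spotter.landmark_of(t,n)])
    ims.append(c["pixels"][:,:,::-1])
E
```

```text
pics
{'clock': np.float64(0.0), 'joint_pos': array([-1.44 ,  0.314,  0.045,  1.304, -0.   ,  1.431]), 'qvel': array([-0.001,  0.001,  0.   ,  0.001, -0.001,  0.001]), 'tau': array([ 0.0000e+00, -4.8063e+01,  2.9853e+01,  1.9000e-02, -0.0000e+00,
       -0.0000e+00]), 'tcp_pos': array([ 0.154, -0.554,  0.23 ]), 'orientation': array([-0.001,  0.991,  0.135, -0.   ]), 'wrist_force': array([-0.621, -0.045,  0.342]), 'ft_torque': array([0.054, 0.038, 0.028]), 'grip_force': np.float64(0.0), 'finger_gap': np.float64(0.085)}
top {'fx': 398.6041, 'fy': 398.6041, 'cx': 319.3506, 'cy': 205.277, 'k1': -0.0879, 'xyz': [0.3502, 0.078, 1.1101], 'attitude': [-0.0587, 0.7123, -0.6967, 0.0619]}
date_stamp [([328.0, 200.0], 0.89), ([406.0, 242.0], 0.7), ([339.0, 269.0], 0.66)]
clipboard [([308.0, 186.0], 0.84)]
date_box [([334.0, 167.0], 0.92)]
push_wall [([412.0, 245.0], 0.91), ([326.0, 209.0], 0.88), ([345.0, 274.0], 0.52), ([241.0, 196.0], 0.24)]
head_top [([414.0, 236.0], 0.76), ([329.0, 196.0], 0.66), ([339.0, 272.0], 0.66)]
wood_stamp [([376.0, 180.0], 0.8)]
glue_stick [([376.0, 228.0], 0.69)]
tape_roll [([238.0, 196.0], 0.76)]
scene {'fx': 396.4915, 'fy': 396.4915, 'cx': 319.6242, 'cy': 202.3496, 'k1': -0.0782, 'xyz': [0.1357, 0.4652, 0.742], 'attitude': [0.1208, -0.3496, 0.8709, -0.3235]}
date_stamp [([399.0, 191.0], 0.98), ([304.0, 216.0], 0.87), ([379.0, 257.0], 0.86)]
clipboard [([279.0, 219.0], 0.92)]
date_box [([279.0, 190.0], 0.94)]
push_wall [([310.0, 211.0], 0.97), ([403.0, 184.0], 0.84), ([385.0, 249.0], 0.65), ([304.0, 188.0], 0.57)]
head_top [([402.0, 166.0], 0.78), ([306.0, 187.0], 0.68), ([380.0, 237.0], 0.61)]
wood_stamp [([325.0, 172.0], 0.65)]
glue_stick [([367.0, 202.0], 0.67)]
tape_roll [([215.0, 280.0], 0.68)]
```

```bash
cat > h.py <<'E'
import numpy as np,cv2
from scipy.spatial.transform import Rotation as R
def rot(q): return R.from_quat([q[1],q[2],q[3],q[0]])
def pose(c,s=None):
    if "mount" in c:
        M=np.array(c["mount"]);r=rot(s["orientation"]).as_matrix()
        return r@M[:3,:3], r@M[:3,3]+s["tcp_pos"]
    return rot(c["attitude"]).as_matrix(),np.array(c["xyz"])
def KD(c): return np.array([[c["fx"],0,c["cx"]],[0,c["fy"],c["cy"]],[0,0,1.]]),np.array([c["k1"],0,0,0.])
def world(c,uv,z,s=None):
    Rm,t=pose(c,s);K,D=KD(c)
    p=cv2.undistortPoints(np.array(uv,float).reshape(-1,1,2),K,D).reshape(-1,2)
    d=np.c_[p,np.ones(len(p))]@Rm.T
    return t+d*((z-t[2])/d[:,2])[:,None]
def proj(c,P,s=None):
    Rm,t=pose(c,s);K,D=KD(c)
    return cv2.projectPoints((np.reshape(P,(-1,3))-t)@Rm,np.zeros(3),np.zeros(3),K,D)[0].reshape(-1,2)
E
python3 - <<'E'
import cv2,numpy as np
a=cv2.imread("pics/top0.png")[130:300,190:440];b=cv2.imread("pics/scene0.png")[130:330,150:450]
a=cv2.resize(a,(440,300),interpolation=3);b=cv2.resize(b,(450,300),interpolation=3)
o=np.zeros((600,800,3),np.uint8);o[:300,:440]=a;o[300:,:450]=b;cv2.imwrite("pics/a.png",o)
cv2.imwrite("pics/b.png",cv2.resize(cv2.imread("pics/top0.png")[130:300,190:440],(800,544),interpolation=3))
E
```

```text
(no output)
```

View pics/b.png

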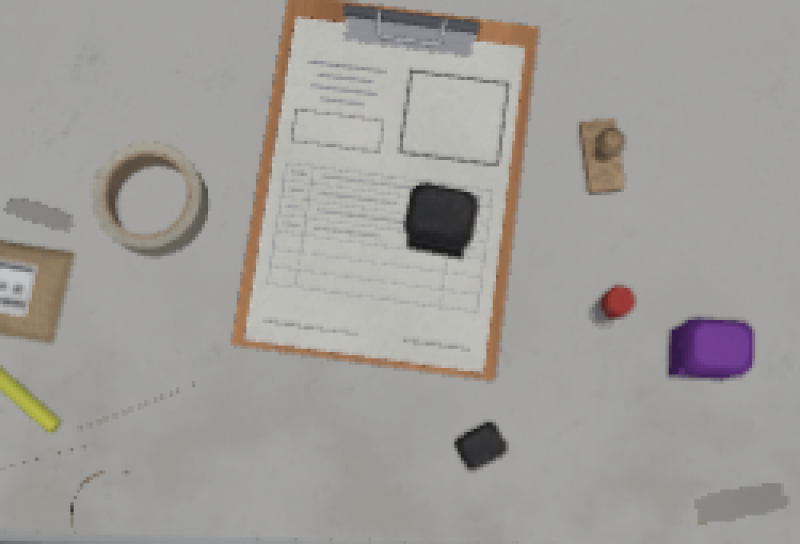

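View pics/scene0.png

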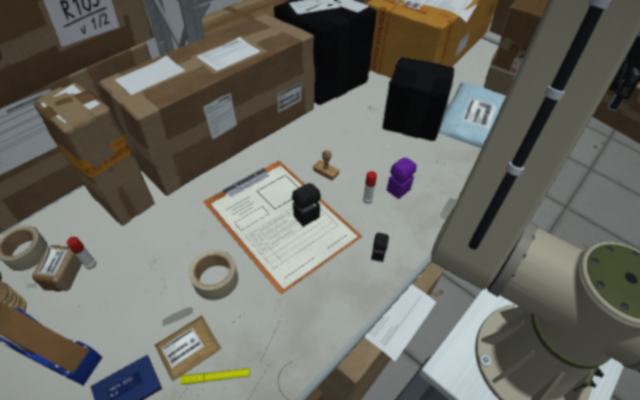

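Candidates for the stamp in the top picture: large black one on the sheet (328,200), small black one off the sheet (339,269), and a purple one (406,242). The large black one fits, because it isn't purple, is the larger of the two black ones and stands on the sheet just below the heavy box (box corners in the crop at about (410,70), (510,82), (499,164) and (401,152)).

```bash
cat > m.py <<'E'
from workcell import env,cams,spotter
from h import *
from scipy.optimize import least_squares
top=cams.read_camera("top")
def near(l,uv): return [np.array(d["uv"]) for d in l if np.hypot(*(np.array(d["uv"])-uv))<25]
if __name__=="__main__":
    reg=[d for d in spotter.cut_out("clipboard","top")][0]["region"]
    ys,xs=np.nonzero(reg)
    w=world(top,np.c_[xs,ys],0.004)[:,:2]
    r=cv2.minAreaRect((w*1000).astype(np.float32));print("clip",r)
    box=np.array([[410,70],[510,82],[499,164],[401,152]])/3.2+[190,130]
    wb=world(top,box,0.005);print("box corners",wb.round(4).tolist(),wb.mean(0))
    print("box lm",world(top,near(spotter.landmark_of("date_box","top"),[334,167])[0],.005))
    sc=cams.read_camera("scene")
    for c,n,guess in((top,"top",[328,200]),(sc,"scene",[304,205])):
        for t,z in(("date_stamp",.005),("head_top",.098)):
            for p in near(spotter.landmark_of(t,n),guess): print(n,t,world(c,p,z).round(4))
        for d in spotter.cut_out("date_stamp",n):
            if np.hypot(*(d["uv"]-np.array(guess)))<25: 
                np.save(f"reg_{n}.npy",d["region"]); print("area",d["region"].sum())
    im=top["pixels"][165:245,285:375,::-1]
    cv2.imwrite("pics/c.png",cv2.resize(im,(675,600),interpolation=2))
E
python3 m.py
```

```text
clip ((594.130859375, 100.1866455078125), (233.7593994140625, 327.8939514160156), 83.6712417602539)
box corners [[0.6971, 0.082, 0.005], [0.688, -0.0083, 0.005], [0.612, 0.0009, 0.005], [0.6209, 0.0883, 0.005]] [0.65449746 0.04072789 0.005     ]
box lm [[0.6476553 0.0388849 0.005    ]]
top date_stamp [[0.5589 0.0465 0.005 ]]
top head_top [[0.5443 0.0585 0.098 ]]
scene date_stamp [[0.5567 0.0575 0.005 ]]
scene head_top [[0.5567 0.0587 0.098 ]]
area 969
```

View pics/c.png

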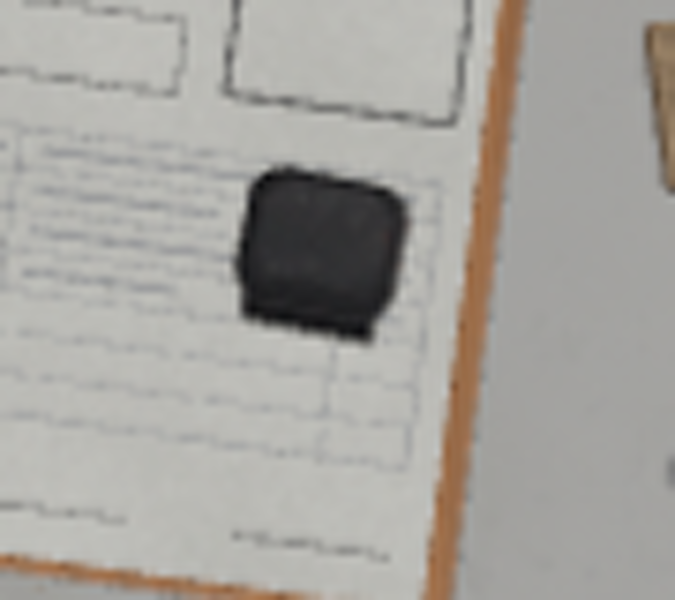

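The crop shows the large black stamp at about (328,198), standing on the sheet below the heavy box, with its near wall only slightly turned against the form. Next I turn the wrist and move in front of the stamp at height.

Request:
jog_arm --increments '[[[0,0,0,0,0,-0.0462,215],[0,0,0,0,0,-0.0462,215],[0,0,0,0,0,-0.0462,215],[0,0,0,0,0,-0.0462,215],[0,0,0,0,0,-0.0462,215],[0,0,0,0,0,-0.0462,215],[0,0,0,0,0,-0.0462,215],[0,0,0,0,0,-0.0462,215],[0,0,0,0,0,-0.0462,215],[0,0,0,0,0,-0.0462,215],[0,0,0,0,0,-0.0462,215],[0,0,0,0,0,-0.0462,215],[0,0,0,0,0,-0.0462,215],[0,0,0,0,0,-0.0462,215],[0,0,0,0,0,-0.0462,215],[0,0,0,0,0,-0.0462,215],[0,0,0,0,0,-0.0462,215],[0,0,0,0,0,-0.0462,215],[0,0,0,0,0,-0.0462,215]]]'

```text
clock: 3.3
tcp_pos: [0.1538, -0.5541, 0.2313]
orientation: [0.0, 0.054, 0.999, -0.0]
wrist_force: [0.2, -0.2, -0.2]
finger_gap: 0.0131
grip_force: 0.0
```

Request:
jog_arm --increments '[[[-0.0643,0.1866,0,0,0,0,215],[-0.0643,0.1866,0,0,0,0,215],[-0.0643,0.1866,0,0,0,0,215],[-0.0643,0.1866,0,0,0,0,215],[-0.0643,0.1866,0,0,0,0,215],[-0.0643,0.1866,0,0,0,0,215],[-0.0643,0.1866,0,0,0,0,215],[-0.0643,0.1866,0,0,0,0,215],[-0.0643,0.1866,0,0,0,0,215],[-0.0643,0.1866,0,0,0,0,215],[-0.0643,0.1866,0,0,0,0,215],[-0.0643,0.1866,0,0,0,0,215],[-0.0643,0.1866,0,0,0,0,215],[-0.0643,0.1866,0,0,0,0,215],[0,0,0,0,0,0,215],[0,0,0,0,0,0,215]]]'

```text
clock: 4.9
tcp_pos: [0.4511, 0.0706, 0.231]
orientation: [-0.0, 0.055, 0.998, -0.0]
wrist_force: [-0.2, -0.0, 0.9]
finger_gap: 0.0133
grip_force: 0.0
```

```bash
cat > w.py <<'E'
from workcell import env,cams,spotter
from h import *
import sys
s=env.get_state();c=cams.read_camera("wrist")
print(s["clock"],s["tcp_pos"].round(4),s["finger_gap"],s["wrist_force"].round(2),s["joint_pos"].round(2));print(rot(s["orientation"]).as_matrix().round(3).tolist())
for t,z in(("date_stamp",.005),("head_top",.098),("push_wall",.04),("date_box",.005)):
    for d in spotter.landmark_of(t,"wrist"): print(t,np.round(d["uv"]),round(d["conf"],2),world(c,d["uv"],z,s).round(4))
cv2.imwrite(f"pics/{sys.argv[1]}.png",c["pixels"][:,:,::-1])
E
python3 w.py w1; python3 -c "
from workcell import cams;print(cams.read_camera('wrist')['mount'])"
```

```text
4.9 [0.4511 0.0706 0.231 ] 0.013319695253802406 [-0.15 -0.05  0.88] [-0.02  0.08 -0.24  1.25 -0.    0.09]
[[-0.994, 0.109, -0.001], [0.109, 0.994, -0.0], [0.001, -0.0, -1.0]]
date_stamp [316. 248.] 0.76 [[0.5549 0.0596 0.005 ]]
date_stamp [137. 193.] 0.66 [[ 0.4523 -0.1687  0.005 ]]
date_stamp [266. 110.] 0.6 [[0.3681 0.018  0.005 ]]
head_top [ 87. 209.] 0.76 [[ 0.4465 -0.1656  0.098 ]]
head_top [310. 282.] 0.62 [[0.5516 0.054  0.098 ]]
head_top [256. 107.] 0.61 [[0.3692 0.0254 0.098 ]]
push_wall [117. 180.] 0.91 [[ 0.4272 -0.1667  0.04  ]]
push_wall [256.  95.] 0.73 [[0.3527 0.0153 0.04  ]]
push_wall [311. 244.] 0.67 [[0.5336 0.0552 0.04  ]]
date_box [314. 312.] 0.62 [[0.6571 0.0451 0.005 ]]
[[ 9.33795130e-04 -9.65567610e-01 -2.60150568e-01  6.43469222e-02]
 [ 9.99999297e-01  7.11414799e-04  9.48971160e-04  5.98622222e-04]
 [-7.31220851e-04 -2.60151271e-01  9.65567596e-01 -1.43380251e-01]
 [ 0.00000000e+00  0.00000000e+00  0.00000000e+00  1.00000000e+00]]
```

View pics/w1.png

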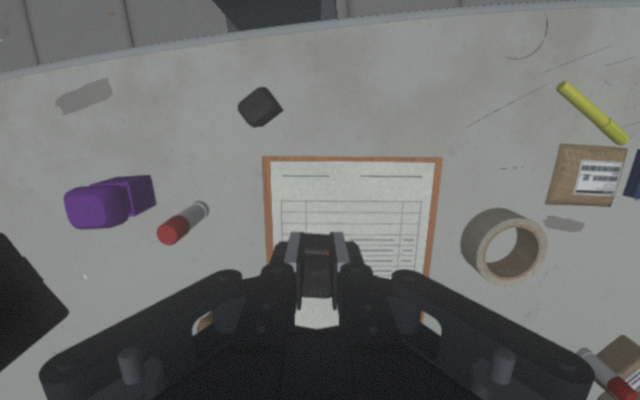

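The wrist picture shows the closed fingers in front of the stamp (around (316,250)), the form at (350,200), and the look-alikes at (260,107) and (110,200). The wrist view is blocked, so I'll fit the stamp silhouette in the first top and scene pictures.

```bash
cat > fit.py <<'E'
from workcell import cams
from h import *
from scipy.optimize import minimize
def model(x,y,yaw,d=0):
    P=[]
    for hx,hy,zs,ch in((25,21,(0,50),1),(29,23,(66,84),7),(25,19,(93,),6)):
        for z in zs:
            for a,b in((hx-ch,hy),(hx,hy-ch)):
                for sx in(-1,1):
                    for sy in(-1,1): P.append((sx*a,sy*b,z))
    P=np.array(P)/1000.;c,s=np.cos(yaw),np.sin(yaw)
    return P@np.array([[c,-s,0],[s,c,0],[0,0,1]]).T+[x,y,.005]
S=8
def fit(views,x0):   # views: (cam,img)
    ms=[]
    for c,im in views:
        u,v=proj(c,[x0[0],x0[1],.05])[0].astype(int)-35
        m=(cv2.resize(im[v:v+70,u:u+70],None,fx=S,fy=S,interpolation=cv2.INTER_LINEAR).max(2)<95).astype(np.uint8)
        n,l,st,ce=cv2.connectedComponentsWithStats(m);k=1+st[1:,4].argmax()
        ms.append((c,(u,v),(l==k).astype(np.uint8)))
    def cost(p):
        e=0
        for c,o,m in ms:
            P=model(*p);r=np.zeros_like(m)
            for q in(P[:16],P[16:]) if 0 else (P,):
                h=cv2.convexHull(((proj(c,q)-o+.5)*S-.5).astype(np.float32))
                cv2.fillConvexPoly(r,(h*16).round().astype(np.int32),1,shift=4)
            e+=(r!=m).sum()/max(m.sum(),1)
        return e
    b=min((minimize(cost,[x0[0],x0[1],y],method="Nelder-Mead",options=dict(initial_simplex=[[x0[0],x0[1],y],[x0[0]+.008,x0[1],y],[x0[0],x0[1]+.008,y],[x0[0],x0[1],y+.1]])) for y in x0[2]),key=lambda r:r.fun)
    return b.x,b.fun
def formpose(c,im):
    """heavy box rectangle: fit centre,yaw on dark thin lines near expected"""
    g=255-im.min(2).astype(np.float32)
    g=cv2.GaussianBlur(g,(0,0),.7)
    t=np.linspace(-1,1,60)
    rect=np.r_[np.c_[.038*t,t*0+.044],np.c_[.038*t,t*0-.044],np.c_[t*0+.038,.044*t],np.c_[t*0-.038,.044*t]]
    def cost(p):
        cc,s=np.cos(p[2]),np.sin(p[2]);w=rect@np.array([[cc,-s],[s,cc]]).T+p[:2]
        q=proj(c,np.c_[w,np.full(len(w),.005)]).astype(np.float32)
        return -cv2.remap(g,q[:,0].copy(),q[:,1].copy(),1).mean()
    return min((minimize(cost,[x,y,-.111],method="Nelder-Mead",options=dict(initial_simplex=[[x,y,-.111],[x+.003,y,-.111],[x,y+.003,-.111],[x,y,-.08]])) for x in(.650,.654,.658) for y in(.038,.042,.046)),key=lambda r:r.fun)
if __name__=="__main__":
    T,Sc=cams.read_camera("top"),cams.read_camera("scene")
    a,b=[cv2.imread(f"pics/{n}0.png")[:,:,::-1] for n in("top","scene")]
    for v in([(T,a)],[(Sc,b)],[(T,a),(Sc,b)]):
        print(fit(v,[.553,.056,(1.3,1.46,1.6)]))
    for c,i in((T,a),(Sc,b)):
        r=formpose(c,i);print("box",r.x,r.fun)
E
python3 fit.py
```

```text
(array([0.55071434, 0.05467288, 1.30479613]), np.float64(0.118207135330423))
(array([0.5502953 , 0.05604565, 1.63370687]), np.float64(0.11789633631605605))
(array([0.55105628, 0.05510855, 1.51202754]), np.float64(0.25047077389802175))
box [ 0.65500982  0.04281044 -0.11341292] -107.20604705810547
box [ 0.65385334  0.0438676  -0.13089766] -112.91191101074219
```

```bash
python3 - <<'E'
from workcell import cams
from h import *
c=cams.read_camera("top")
for pts,z in (([[245,316],[370,339]],.005),([[225,95],[455,125]],.005),([[285,167],[375,185]],.09)):
    w=world(c,np.array(pts)/7.5+[285,165],z);d=w[0]-w[1];print(w.round(4),np.arctan2(d[1],d[0]),np.linalg.norm(d))
E
```

```text
[[0.5355 0.0797 0.005 ]
 [0.5278 0.0327 0.005 ]] 1.4090250197420437 0.04761004115205427
[[0.6204 0.0892 0.005 ]
 [0.6107 0.0017 0.005 ]] 1.4610561203458736 0.08803563027458591
[[0.5743 0.0668 0.09  ]
 [0.5686 0.0353 0.09  ]] 1.3920948260902044 0.0320249428190271
```

Request:
jog_arm --increments '[[[0,0,0,0,-0.04,0,215],[0,0,0,0,-0.04,0,215],[0.0065,-0.0033,0.1367,0,0,0,215],[0.0065,-0.0033,0.1367,0,0,0,215],[0.0065,-0.0033,0.1367,0,0,0,215],[0.0065,-0.0033,0.1367,0,0,0,215],[0.0065,-0.0033,0.1367,0,0,0,215],[0.0065,-0.0033,0.1367,0,0,0,215],[0,0,0,0,0,0,215],[0,0,0,0,0,0,215]]]'

```text
clock: 6.35
tcp_pos: [0.4911, 0.0595, 0.0301]
orientation: [0.124, 0.056, 0.991, -0.007]
wrist_force: [0.7, -0.2, 0.5]
finger_gap: 0.0135
grip_force: 0.0
```

```bash
python3 w.py w2; python3 - <<'E'
import cv2,numpy as np
from workcell import cams
a=cams.read_camera("scene")["pixels"][130:280,220:400,::-1]
w=cv2.imread("pics/w2.png")
o=np.zeros((600,640,3),np.uint8);o[:300,:360]=cv2.resize(a,(360,300),interpolation=2);o[300:]=cv2.resize(w,(640,400))[100:]
cv2.imwrite("pics/d.png",o)
E
```

```text
6.35 [0.4911 0.0595 0.0301] 0.01351344529126188 [ 0.65 -0.18  0.49] [-0.03  0.16 -0.74  0.42 -0.02  0.08]
[[-0.963, 0.113, 0.245], [0.11, 0.994, -0.028], [-0.247, -0.0, -0.969]]
date_stamp [320. 294.] 0.63 [[0.5548 0.0561 0.005 ]]
push_wall [321. 314.] 0.96 [[0.5335 0.0581 0.04  ]]
```

View pics/d.png

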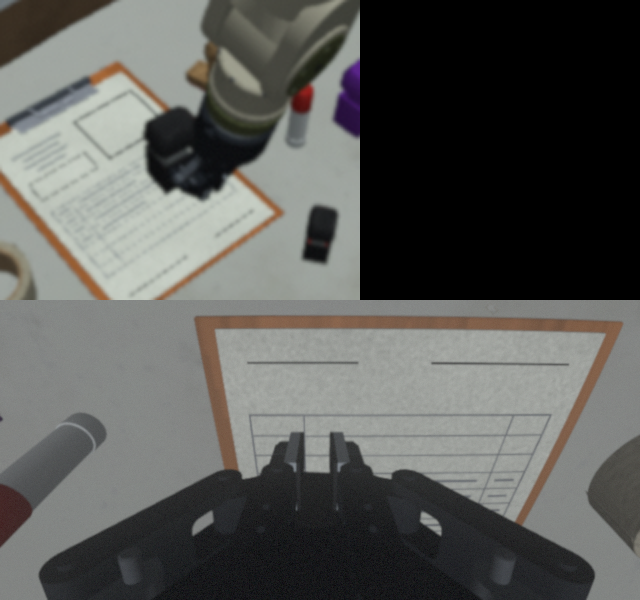

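The scene crop shows the fingertips just short of the stamp's near wall (stamp at crop (172,140)). In the wrist view the form's foot lies symmetric about the fingers. Now the slow push.

Request:
jog_arm --increments '[[[-0.0194,0.0015,0.0049,0,0,0,215],[-0.0194,0.0015,0.0049,0,0,0,215],[-0.0194,0.0015,0.0049,0,0,0,215],[-0.0194,0.0015,0.0049,0,0,0,215],[-0.0116,0,0.003,0,0,0,215],[-0.0116,0,0.003,0,0,0,215],[-0.0116,0,0.003,0,0,0,215],[-0.0116,0,0.003,0,0,0,215],[-0.0116,0,0.003,0,0,0,215],[-0.0116,0,0.003,0,0,0,215],[-0.0155,0,0.004,0,0,0,215],[-0.0155,0,0.004,0,0,0,215],[-0.0155,0,0.004,0,0,0,215],[-0.0155,0,0.004,0,0,0,215],[0,0,0,0,0,0,215]]]'

```text
clock: 8.15
tcp_pos: [0.5467, 0.0551, 0.0305]
orientation: [0.126, 0.056, 0.99, -0.007]
wrist_force: [0.2, 0.1, -0.4]
finger_gap: 0.0136
grip_force: 0.0
```

```bash
cat > v.py <<'E'
import sys
from fit import *
from workcell import env,spotter
T,Sc=cams.read_camera("top"),cams.read_camera("scene")
s=env.get_state();print(s["clock"],s["tcp_pos"].round(4),s["wrist_force"].round(2))
for n,c in(("top",T),("scene",Sc)):
    for t,z in(("date_stamp",.005),("head_top",.098),("push_wall",.04)):
        for d in spotter.landmark_of(t,n):
            w=world(c,d["uv"],z)[0]
            if abs(w[1]-.05)<.06 and .5<w[0]<.75: print(n,t,round(d["conf"],2),w.round(4))
a=T["pixels"][140:240,280:380,::-1];b=Sc["pixels"][150:250,230:330,::-1]
cv2.imwrite(f"pics/{sys.argv[1]}.png",np.hstack([cv2.resize(i,(400,400),interpolation=2) for i in(a,b)]))
E
python3 v.py e
```

```text
8.25 [0.5459 0.0552 0.0303] [-0.19 -0.07  0.35]
top date_stamp 0.75 [0.5825 0.0484 0.005 ]
top head_top 0.57 [0.5724 0.0565 0.098 ]
top push_wall 0.64 [0.5753 0.0548 0.04  ]
scene date_stamp 0.85 [0.5718 0.0586 0.005 ]
scene head_top 0.5 [0.5783 0.0529 0.098 ]
scene push_wall 0.88 [0.5603 0.0578 0.04  ]
```

View pics/e.png

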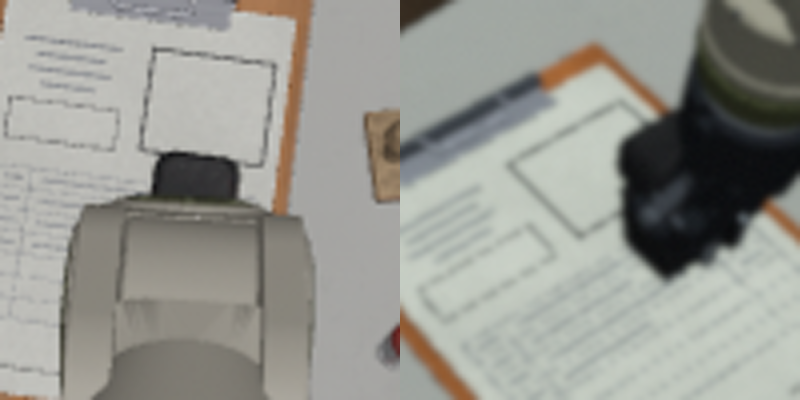

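The stamp sits at about (0.577, 0.054), flat against the fingers and in line with the box. In the left crop its head is at (197,175), under the box bottom edge. Push on.

Request:
jog_arm --increments '[[[-0.0116,0,0.003,0,0,0,215],[-0.0194,0,0.0049,0,0,0,215],[-0.0194,0,0.0049,0,0,0,215],[-0.0194,0,0.0049,0,0,0,215],[-0.0194,0,0.0049,0,0,0,215],[-0.0194,0,0.0049,0,0,0,215],[-0.0194,0,0.0049,0,0,0,215],[-0.0194,0,0.0049,0,0,0,215],[-0.0194,0,0.0049,0,0,0,215],[-0.0194,0,0.0049,0,0,0,215],[-0.0194,0,0.0049,0,0,0,215],[-0.0194,0,0.0049,0,0,0,215],[-0.0194,0,0.0049,0,0,0,215],[-0.0194,0,0.0049,0,0,0,215],[-0.0116,0,0.003,0,0,0,215],[-0.0078,0,0.002,0,0,0,215],[-0.0039,0,0.001,0,0,0,215],[0,0,0,0,0,0,215]]]'

```text
clock: 10.35
tcp_pos: [0.6194, 0.0468, 0.0305]
orientation: [0.125, 0.056, 0.991, -0.007]
wrist_force: [-0.4, -0.7, 0.3]
finger_gap: 0.0134
grip_force: 0.0
```

Request:
jog_arm --increments '[[[0.0194,0,-0.0049,0,0,0,215],[0.1,0,-0.025,0,0,0,215],[0.15,0,-0.0375,0,0,0,215],[0.05,0,-0.15,0,0,0,215],[0,0,-0.19,0,0,0,215],[0,0,-0.19,0,0,0,215],[0,0,-0.19,0,0,0,215],[0,0,0,0,0,0,215]]]'

```text
clock: 11.15
tcp_pos: [0.4963, 0.0614, 0.2087]
orientation: [0.131, 0.056, 0.99, -0.007]
wrist_force: [0.7, 0.8, -0.4]
finger_gap: 0.0132
grip_force: 0.0
```

```bash
python3 v.py f
```

```text
11.25 [0.4943 0.0612 0.2029] [-0.48 -0.2  -0.21]
top date_stamp 0.69 [0.6595 0.0382 0.005 ]
top head_top 0.66 [0.6417 0.0517 0.098 ]
top push_wall 0.88 [0.6291 0.0499 0.04  ]
scene date_stamp 0.57 [0.6609 0.0465 0.005 ]
scene head_top 0.84 [0.6556 0.048  0.098 ]
scene push_wall 0.65 [0.6307 0.0455 0.04  ]
```

View pics/f.png

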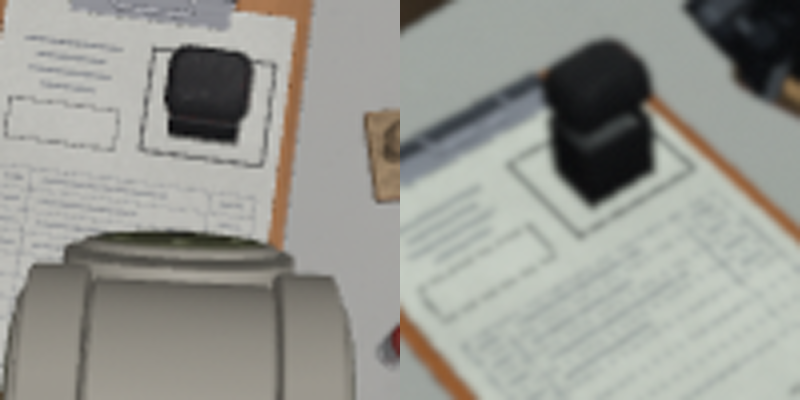

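```bash
python3 - <<'E'
from fit import *
T,Sc=cams.read_camera("top"),cams.read_camera("scene")
w=world(T,np.array([[168,136],[238,143],[140,150],[263,166],[147,48],[276,66]])/4.+[280,140],.005);print(w.round(4))
w2=world(Sc,np.array([[195,206],[252,171],[155,172],[180,238],[293,167],[110,163]])/4.+[230,150],.005);print(w2.round(4))
a,b=T["pixels"],Sc["pixels"]
for v in([(T,a)],[(Sc,b)]): print(fit(v,[.652,.046,(1.4,1.46,1.5)]))
E
```

```text
[[ 0.6316  0.0695  0.005 ]
 [ 0.6276  0.0195  0.005 ]
 [ 0.6209  0.0892  0.005 ]
 [ 0.6112  0.0014  0.005 ]
 [ 0.6966  0.0859  0.005 ]
 [ 0.6854 -0.0072  0.005 ]]
[[0.6318 0.0691 0.005 ]
 [0.6274 0.0249 0.005 ]
 [0.6701 0.0676 0.005 ]
 [0.6197 0.0926 0.005 ]
 [0.6115 0.0048 0.005 ]
 [0.6959 0.0821 0.005 ]]
(array([0.65047121, 0.04500821, 1.52453251]), np.float64(0.12494266257365653))
(array([0.64924573, 0.04723872, 1.17337202]), np.float64(0.13243805233061862))
```

The stamp is upright and square in the box, about 4 mm short of its centre: foot near edge at crop (203,139), box bottom line at (201,158). One small nudge to centre it.

```bash
python3 - <<'E'
from workcell import env
from h import *
s=env.get_state();r=rot(s["orientation"]).as_matrix();print(s["tcp_pos"],r.round(3).tolist())
g1=np.array([.6035,.0490,.030]); print((r.T@(g1-s["tcp_pos"])/.25).round(4))
u=r[:,2]*[1,1,0];print(r.T@(u/np.linalg.norm(u)))
E
```

```text
[0.49331349 0.06107782 0.2000931 ] [[-0.963, 0.113, 0.245], [0.109, 0.994, -0.028], [-0.247, -0.0, -0.969]]
[-0.2619  0.002   0.7687]
[-0.96911598 -0.00104129  0.24660319]
```

Request:
jog_arm --increments '[[[-0.0437,0.0003,0.1281,0,0,0,215],[-0.0437,0.0003,0.1281,0,0,0,215],[-0.0437,0.0003,0.1281,0,0,0,215],[-0.0437,0.0003,0.1281,0,0,0,215],[-0.0437,0.0003,0.1281,0,0,0,215],[-0.0437,0.0003,0.1281,0,0,0,215],[0,0,0,0,0,0,215],[-0.0194,0,0.0049,0,0,0,215],[-0.0194,0,0.0049,0,0,0,215],[-0.0078,0,0.002,0,0,0,215],[-0.0078,0,0.002,0,0,0,215],[-0.0078,0,0.002,0,0,0,215],[-0.0058,0,0.0015,0,0,0,215],[-0.0039,0,0.001,0,0,0,215],[-0.0039,0,0.001,0,0,0,215],[0,0,0,0,0,0,215],[0,0,0,0,0,0,215]]]'

```text
clock: 13.35
tcp_pos: [0.6239, 0.0468, 0.0315]
orientation: [0.125, 0.056, 0.991, -0.007]
wrist_force: [-0.4, 0.5, 0.0]
finger_gap: 0.0132
grip_force: 0.0
```

Request:
jog_arm --increments '[[[0.0194,0,-0.0049,0,0,0,215],[0.1,0,-0.025,0,0,0,215],[0.15,0,-0.0375,0,0,0,215],[0.05,0,-0.15,0,0,0,215],[0,0,-0.19,0,0,0,255],[0,0,-0.19,0,0,0,255],[0,0,-0.19,0,0,0,255],[0,0,0,0,0.04,0,255],[0,0,0,0,0.04,0,255],[0,0,0,0,0,0,255],[0,0,0,0,0,0,255]]]'

```text
clock: 14.45
tcp_pos: [0.4984, 0.061, 0.2011]
orientation: [-0.0, 0.057, 0.998, -0.0]
wrist_force: [-0.4, -0.3, 0.1]
finger_gap: 0.0004
grip_force: 0.0
```

```bash
python3 v.py g; python3 - <<'E'
from workcell import env
from h import *
s=env.get_state();r=rot(s["orientation"]).as_matrix();print(s["tcp_pos"],r.round(3).tolist(),s["finger_gap"])
g1=np.array([.6545,.0437,.125]); print((r.T@(g1-s["tcp_pos"])/.25).round(4))
E
```

```text
14.55 [0.4972 0.0612 0.2017] [-0.07  0.79 -0.78]
scene head_top 0.95 [0.6572 0.0509 0.098 ]
scene push_wall 0.88 [0.6308 0.0451 0.04  ]
[0.49784509 0.06121513 0.20284668] [[-0.994, 0.113, 0.001], [0.113, 0.994, -0.0], [-0.001, 0.0, -1.0]] -4.0487213956279716e-05
[-0.6301  0.001   0.3122]
```

View pics/g.png

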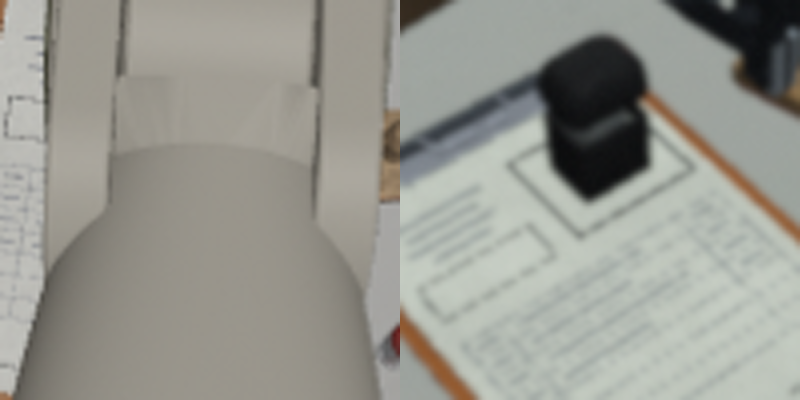

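The right crop shows the stamp upright and centred in the box, near corner at (592,200), with even margins. Now over the head.

Request:
jog_arm --increments '[[[-0.126,0,0,0,0,0,255],[-0.126,0,0,0,0,0,255],[-0.126,0,0,0,0,0,255],[-0.126,0,0,0,0,0,255],[-0.126,0,0,0,0,0,255],[0,0,0.104,0,0,0,255],[0,0,0.104,0,0,0,255],[0,0,0.104,0,0,0,255],[0,0,0,0,0,0,255],[0,0,0,0,0,0,255]]]'

```text
clock: 15.85
tcp_pos: [0.6544, 0.0433, 0.1246]
orientation: [-0.0, 0.057, 0.998, -0.0]
wrist_force: [1.0, 0.0, 1.3]
finger_gap: -0.0003
grip_force: 0.0
```

```bash
python3 - <<'E'
from workcell import env,cams
from h import *
s=env.get_state();print(s["tcp_pos"].round(4),s["wrist_force"].round(2))
c=cams.read_camera("scene")
p=proj(c,s["tcp_pos"])[0]; q=proj(c,[.6545,.0437,.098])[0];print(p,q)
x,y=q.astype(int)
cv2.imwrite("pics/h.png",cv2.resize(c["pixels"][y-60:y+60,x-60:x+60,::-1],(600,600),interpolation=2))
E
```

```text
[0.6544 0.0433 0.1246] [1.05 0.03 1.27]
[277.08502363 155.83143666] [277.68104596 164.31788116]
```

View pics/h.png

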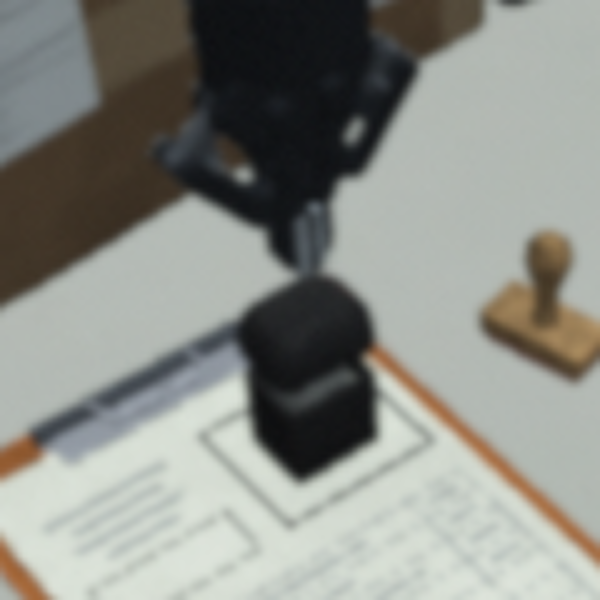

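Fingertips hang centred over the head top (crop (310,270) above (305,290)). Press slowly.

Request:
jog_arm --increments '[[[0,0,0.032,0,0,0,255],[0,0,0.032,0,0,0,255],[0,0,0.024,0,0,0,255],[0,0,0.012,0,0,0,255],[0,0,0.012,0,0,0,255],[0,0,0.012,0,0,0,255],[0,0,0.012,0,0,0,255],[0,0,0.012,0,0,0,255],[0,0,0,0,0,0,255]]]'

```text
clock: 16.8
tcp_pos: [0.6547, 0.0433, 0.0876]
orientation: [0.0, 0.057, 0.998, -0.0]
wrist_force: [-2.0, 0.1, 4.5]
finger_gap: 0.0002
grip_force: 2.4
```

Request:
jog_arm --increments '[[[0,0,0.008,0,0,0,255],[0,0,0.006,0,0,0,255],[0,0,0.004,0,0,0,255],[0,0,0,0,0,0,255]]]'

```text
clock: 17.2
tcp_pos: [0.6552, 0.0432, 0.0842]
orientation: [0.001, 0.057, 0.998, -0.0]
wrist_force: [-2.8, -0.5, 7.9]
finger_gap: -0.0002
grip_force: 4.3
```

Request:
jog_arm --increments '[[[0.002,0,0.006,0,0,0,255],[0.002,0,0.006,0,0,0,255],[0,0,0,0,0,0,255]]]'

```text
clock: 17.5
tcp_pos: [0.6551, 0.0432, 0.084]
orientation: [0.002, 0.056, 0.998, -0.0]
wrist_force: [-5.9, -0.4, 20.7]
finger_gap: 0.0002
grip_force: 10.3
```

The force rose to 21 N with almost no further travel, so the head is at the stop. Release straight up.

Request:
jog_arm --increments '[[[0,0,-0.012,0,0,0,255],[0,0,-0.012,0,0,0,255],[0,0,-0.02,0,0,0,255],[0,0,-0.02,0,0,0,255],[0,0,-0.04,0,0,0,255],[0,0,-0.1,0,0,0,255],[0,0,-0.19,0,0,0,255],[0.19,0,-0.05,0,0,0,255],[0.19,0,0,0,0,0,255],[0.19,0,0,0,0,0,255],[0.19,0,0,0,0,0,255],[0.1,0,0,0,0,0,255],[0,0,0,0,0,0,255],[0,0,0,0,0,0,255]]]'

```text
clock: 18.9
tcp_pos: [0.4405, 0.0677, 0.1915]
orientation: [0.001, 0.056, 0.998, -0.0]
wrist_force: [-0.0, 0.4, -0.3]
finger_gap: -0.0
grip_force: 0.0
```

```bash
python3 v.py i
```

```text
19.0 [0.4415 0.0675 0.1912] [ 0.52 -0.8   0.83]
top date_stamp 0.6 [0.653  0.0381 0.005 ]
top head_top 0.51 [0.6426 0.0493 0.098 ]
scene date_stamp 0.86 [0.6523 0.048  0.005 ]
scene head_top 0.6 [0.6599 0.0522 0.098 ]
scene head_top 0.4 [0.5899 0.1058 0.098 ]
scene push_wall 0.66 [0.6306 0.0436 0.04  ]
```

View pics/i.png

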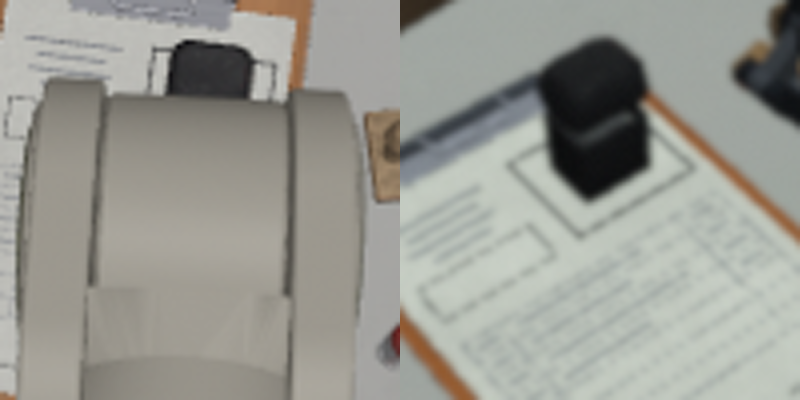

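The stamp stands upright and hasn't shifted in the box (near corner at (592,200), as before the press). Its head is back up and the arm is clear.

```bash
python3 -c "
from workcell import ticket;print(ticket.hand_in())"
```

```text
the job is handed in; nothing more can be done
None
```

The date stamp was pushed to the middle of the date box, pressed once to the stop (about 21 N) and left standing there with its head back up. The job is handed in at about 19 s; I did not see the print itself, as the stamp covers it.

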